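Size a stray tin lid in the stepped gauge

ROBOT

A 6-joint arm with a two-finger parallel gripper is mounted at the origin on the work surface. World frame = base frame: x ahead of the robot, y to its left, z up, the work surface at z = 0. Lengths are in mm, angles in rad, forces in N, time in s.
With the tool pointing down it reaches from about 425 to 950 mm from the base axis. Payload 14.7 kg.
Tool frame: the origin (TCP) lies at the very end of the fingers, on their centre line; the grasp point (between the pads) lies 19 mm behind it (env.pinch_z is the distance from the TCP to the grasp point, in mm); z points along the fingers, y is the direction in which the jaws open and shut (so a half turn about z gives the same grasp; the last joint's range is limited). The gripper opens to 85 mm and grips with 20 to 120 N. Pads are 22 mm wide; open, the fingers measure 114 mm over their backs; the gripper's body (76 mm by 85 mm) begins 54 mm behind the grasp point. The pads swing forward as they close: fully open they stand 13 mm farther back than shut.
Start: joints at [1.298, 0.48, 1.596, -0, 1.065, -0.047], TCP at [145.502, 633.499, 231.297] pointing down, gripper open.
Joint ranges: [-2.75, 2.75], [-0.82, 2.05], [0.23, 2.67], [-1.56, 4.7], [0.09, 2.69], [-2.92, 2.92]. Speed limits (rad/s): [1.89, 1.89, 2.39, 3.01, 3.01, 3.01].

INTERFACE

Orientations are given as a unit quaternion [x, y, z, w].
In Python, from plant import state, imaging, order, env gives the robot as it stands.
- The arm moves only by the shell command python3 -m jog 'ROWS' [FORCE]. ROWS is JSON, a list of rows, each a list of 5 numbers: the shift along the tool's x, y, z normalised to -1 to 1, where 1 is 0.15 m, then the turn about the tool's z normalised to -1 to 1, where 1 is 8 degrees, then the opening, from -1 (shut) to 1 (fully open). In form: [[tx, ty, tz, roll, hand], ...]. A call has exactly 10 rows; each row shifts and turns the pose as measured when the row begins, along the tool's axes as they then stand; what a row does not reach is not made up. A row lasts 1/8 s, in which the tool goes at most 62.5 mm and 10.7 degrees, less where a joint would pass 70% of its speed; a pose out of reach is approached as far as the arm can. A call with a number of a shift or a turn outside -1 to 1 is refused whole. A call with a gripper value outside its range is refused whole. The fingers move at their own pace and stop on an object; FORCE is the grip in N (left out, the last holds). Time passes only in rows, so rows that do not move let the fingers close, or fill a call up. It gives the time, the measured TCP pose, the force and the opening at its end, in the units of the state.
- state(): the state, without advancing time (a new reading comes with each control period).
- imaging.read_camera(name): name is "scene" or "top" or "wrist"; returns a dict with "color" (384x512x3 uint8, red, green, blue), "fx", "fy", "cx", "cy" (pixels), "pose" (4x4, takes a point from camera to world coordinates). Camera axes: x right, y down, z forward; pixel columns grow to the right and rows downward; lengths in mm; the calibration is good to about 2 mm. The wrist camera is an equidistant fisheye: a pixel r from the principal point sees the ray r / f radians off the axis. A picture is of the moment at which its call begins. There is no depth.
- order.hand_in(): hands the job in, once; it reports no verdict.
The state is a dict: "t": time; "joints": joint angles; "joint_vel": joint speeds; "tau": joint torques, N m; "tcp_pos": TCP position; "orientation": TCP orientation; "force": force on the tool from outside, world axes, zero at the start; "ft_torque": the same for the moment, N m; "opening": opening from 0.0 (shut) to 1.0 (fully open).
Only numpy, scipy, OpenCV 4.12 (cv2) and the standard library are available. Lean on these libraries where they do the work, as an engineer would, in place of code of your own. Each camera call takes 0.05 s, during which the arm holds its last target.

TASK

Find which size the tin lid standing on the coaster is: try it in the wells of the stepped wooden gauge one after another, starting with the smallest and working up, setting it gently and centred on each mouth (never pressing harder than about 20 N), until it enters. Leave it sitting upright and fully down in that first well that takes it and draw the hand well back; do not put it into a larger well, and leave the spare lids in the tray, the kettle, the cups and the tin alone.

Things in the scene. Friction and masses are not known exactly. Their poses are not given: they have to be found in the camera images.
- lid_a_mid (a point): plug lid of a tea tin: steel disc 10 mm thick (lower edge bevelled 1 mm) with an upright square dark-wood knob 18 x 18 x 30 mm on its middle; 40 mm tall, about 90 g. Point: on its axis, 20 mm above its underside; z up, x and y square to the knob's sides. The three lids differ only in disc diameter: 44, 49, 54 mm, which is which is not told; any may be the one on the coaster
- lid_b_mid (a point): plug lid of a tea tin: steel disc 10 mm thick (lower edge bevelled 1 mm) with an upright square dark-wood knob 18 x 18 x 30 mm on its middle; 40 mm tall, about 90 g. Point: on its axis, 20 mm above its underside; z up, x and y square to the knob's sides. The three lids differ only in disc diameter: 44, 49, 54 mm, which is which is not told; any may be the one on the coaster
- lid_c_mid (a point): plug lid of a tea tin: steel disc 10 mm thick (lower edge bevelled 1 mm) with an upright square dark-wood knob 18 x 18 x 30 mm on its middle; 40 mm tall, about 90 g. Point: on its axis, 20 mm above its underside; z up, x and y square to the knob's sides. The three lids differ only in disc diameter: 44, 49, 54 mm, which is which is not told; any may be the one on the coaster
- well1 (a point): the smallest (first) well of the gauge. Point: centre of its round mouth, in the plane of its step's top; z up; x across the gauge, y along it towards the larger wells. Straight-walled, 41 mm across, 10 mm deep with a flat floor, sharp rim. Its step's top is 20 mm above the worktop
- well2 (a point): the second well of the gauge. Point: centre of its round mouth, in the plane of its step's top; z up; x across the gauge, y along it towards the larger wells. Straight-walled, 46 mm across, 10 mm deep with a flat floor, sharp rim. Its step's top is 26 mm above the worktop
- well3 (a point): the third well of the gauge. Point: centre of its round mouth, in the plane of its step's top; z up; x across the gauge, y along it towards the larger wells. Straight-walled, 51 mm across, 10 mm deep with a flat floor, sharp rim. Its step's top is 32 mm above the worktop
- well4 (a point): the largest (fourth) well of the gauge. Point: centre of its round mouth, in the plane of its step's top; z up; x across the gauge, y along it towards the larger wells. Straight-walled, 56 mm across, 10 mm deep with a flat floor, sharp rim. Its step's top is 38 mm above the worktop
- gauge: stepped gauge: pale-wood staircase 272 x 84 mm on soft rubber feet (cannot slide; sinks about 1 mm per 6 N, 3.5 mm at most), four 68 mm steps 20, 26, 32, 38 mm high, each with a round well in its middle, the smallest in the lowest. A lid that fits has 2 mm of play in diameter; for the next smaller well it is 3 mm too big and rests on the rim. Origin: on the worktop under its centre; y runs to the larger wells
- coaster_top (a point): centre of the top of the round wooden coaster, 92 mm across, 6 mm high, fixed; one lid stands on it
- tray_floor (a point): centre of the inner floor (6 mm above the worktop) of the shallow white plastic tray, 95 x 165 mm outside (long side along its y), walls 6 mm thick and 18 mm high, fixed; the two spare lids lie in it
- kettle: dented aluminium kettle on the stove (stove 300 x 300 mm); body 166 mm across, 200 mm tall with its handle; origin at the centre of its underside. Leave alone
- cups: stack of three orange plastic cups, 74 mm across, 122 mm tall; origin at the centre of its underside. Leave alone
- tin: closed steel tin, 92 mm across, 110 mm tall; origin at the centre of its underside. Leave alone

How it is judged (in metres and radians):
On the way, in this order (a step that is already met when the one before it is completed fails the run):
1. the lid has been tried in the smallest well: set centred on its mouth, touching ((((horizontal distance between lid_b_mid and well1 below 0.004 m and z of lid_b_mid in the frame of well1 below 0.0225 m and angle between lid_b_mid's own z axis and vertical below 0.12 rad) and contact force between lid_b and gauge above 0.5 N) or ((horizontal distance between lid_a_mid and well1 below 0.004 m and z of lid_a_mid in the frame of well1 below 0.0225 m and angle between lid_a_mid's own z axis and vertical below 0.12 rad) and contact force between lid_a and gauge above 0.5 N) or ((horizontal distance between lid_c_mid and well1 below 0.004 m and z of lid_c_mid in the frame of well1 below 0.0225 m and angle between lid_c_mid's own z axis and vertical below 0.12 rad) and contact force between lid_c and gauge above 0.5 N))), for 0.05 s.
2. then it has been tried in the second well (touching its rim, or entering it) ((((horizontal distance between lid_a_mid and well2 below 0.004 m and z of lid_a_mid in the frame of well2 below 0.0225 m and angle between lid_a_mid's own z axis and vertical below 0.12 rad) and contact force between lid_a and gauge above 0.5 N) or ((horizontal distance between lid_c_mid and well2 below 0.004 m and z of lid_c_mid in the frame of well2 below 0.0225 m and angle between lid_c_mid's own z axis and vertical below 0.12 rad) and contact force between lid_c and gauge above 0.5 N) or (horizontal distance between lid_b_mid and well2 below 0.004 m and z of lid_b_mid in the frame of well2 below 0.0225 m and angle between lid_b_mid's own z axis and vertical below 0.12 rad))), for 0.03 s.
3. then, if it entered the second well, it is fully down there; otherwise it has been tried in the third well (((horizontal distance between lid_b_mid and well2 below 0.003 m and z of lid_b_mid in the frame of well2 below 0.0122 m and angle between lid_b_mid's own z axis and vertical below 0.06 rad) or (horizontal distance between lid_a_mid and well3 below 0.004 m and z of lid_a_mid in the frame of well3 below 0.0225 m and angle between lid_a_mid's own z axis and vertical below 0.12 rad) or ((horizontal distance between lid_c_mid and well3 below 0.004 m and z of lid_c_mid in the frame of well3 below 0.0225 m and angle between lid_c_mid's own z axis and vertical below 0.12 rad) and contact force between lid_c and gauge above 0.5 N))), for 0.03 s.
4. it is fully down in the smallest well that takes it and the hand has drawn back 60 mm ((((horizontal distance between lid_b_mid and well2 below 0.003 m and z of lid_b_mid in the frame of well2 below 0.0122 m and angle between lid_b_mid's own z axis and vertical below 0.06 rad) and distance between the grasp point and lid_b_mid above 0.06 m) or ((horizontal distance between lid_a_mid and well3 below 0.003 m and z of lid_a_mid in the frame of well3 below 0.0122 m and angle between lid_a_mid's own z axis and vertical below 0.06 rad) and distance between the grasp point and lid_a_mid above 0.06 m) or ((horizontal distance between lid_c_mid and well4 below 0.003 m and z of lid_c_mid in the frame of well4 below 0.0122 m and angle between lid_c_mid's own z axis and vertical below 0.06 rad) and distance between the grasp point and lid_c_mid above 0.06 m))), for 0.2 s.
At the end, for the whole second after the job is handed in: The lid that stood on the coaster is in the smallest well that takes it: within 3 mm of the well's centre, down to within about 2 mm of the floor, upright within 0.06 rad, at rest, with the grasp point at least 60 mm from its middle; the two spare lids are in the tray ((((horizontal distance between lid_b_mid and well2 below 0.003 m and z of lid_b_mid in the frame of well2 below 0.0122 m and angle between lid_b_mid's own z axis and vertical below 0.06 rad) and linear speed of lid_b below 0.02 m/s and distance between the grasp point and lid_b_mid above 0.06 m and (x of lid_a_mid in the frame of tray_floor between -0.05 and 0.05 m and y of lid_a_mid in the frame of tray_floor between -0.085 and 0.085 m and z of lid_a_mid in the frame of tray_floor below 0.03 m) and (x of lid_c_mid in the frame of tray_floor between -0.05 and 0.05 m and y of lid_c_mid in the frame of tray_floor between -0.085 and 0.085 m and z of lid_c_mid in the frame of tray_floor below 0.03 m)) or ((horizontal distance between lid_a_mid and well3 below 0.003 m and z of lid_a_mid in the frame of well3 below 0.0122 m and angle between lid_a_mid's own z axis and vertical below 0.06 rad) and linear speed of lid_a below 0.02 m/s and distance between the grasp point and lid_a_mid above 0.06 m and (x of lid_b_mid in the frame of tray_floor between -0.05 and 0.05 m and y of lid_b_mid in the frame of tray_floor between -0.085 and 0.085 m and z of lid_b_mid in the frame of tray_floor below 0.03 m) and (x of lid_c_mid in the frame of tray_floor between -0.05 and 0.05 m and y of lid_c_mid in the frame of tray_floor between -0.085 and 0.085 m and z of lid_c_mid in the frame of tray_floor below 0.03 m)) or ((horizontal distance between lid_c_mid and well4 below 0.003 m and z of lid_c_mid in the frame of well4 below 0.0122 m and angle between lid_c_mid's own z axis and vertical below 0.06 rad) and linear speed of lid_c below 0.02 m/s and distance between the grasp point and lid_c_mid above 0.06 m and (x of lid_b_mid in the frame of tray_floor between -0.05 and 0.05 m and y of lid_b_mid in the frame of tray_floor between -0.085 and 0.085 m and z of lid_b_mid in the frame of tray_floor below 0.03 m) and (x of lid_a_mid in the frame of tray_floor between -0.05 and 0.05 m and y of lid_a_mid in the frame of tray_floor between -0.085 and 0.085 m and z of lid_a_mid in the frame of tray_floor below 0.03 m)))); the robot touches nothing.
It fails at once if a lid is pressed against the gauge with more than 25 N (contact force between any of lid_b, lid_a, lid_c and gauge above 25 N).
It fails at once if a lid is put into a well larger than the smallest one that takes it ((horizontal distance between lid_b_mid and well3 below 0.02 m and z of lid_b_mid in the frame of well3 below 0.015 m) or (horizontal distance between lid_b_mid and well4 below 0.02 m and z of lid_b_mid in the frame of well4 below 0.015 m) or (horizontal distance between lid_a_mid and well4 below 0.02 m and z of lid_a_mid in the frame of well4 below 0.015 m)).
It fails at once if a second lid is moved (more than 20 mm) (distance of each of lid_b_mid, lid_a_mid from where it was at the start of the episode above 0.02 m or distance of each of lid_b_mid, lid_c_mid from where it was at the start of the episode above 0.02 m or distance of each of lid_a_mid, lid_c_mid from where it was at the start of the episode above 0.02 m).
It fails at once if the kettle, the cups or the tin is shifted more than 20 mm (distance of any of kettle, cups, tin from where it was at the start of the episode above 0.02 m).
It also fails if it takes over 67 s, if anything falls off the work surface, if the arm or the gripper's body presses on something with over 40 N, if the wrist force passes 120 N, or if a joint passes its speed limit or range.

## Working session

There is one attempt and no reset: what is moved stays moved. The work goes in short steps, Python scripts to look and compute and a shell command to move; the robot and the scene stay as the last step left them, time stands still between calls to the robot, and variables do not carry over. Pictures are saved under pics/ and viewed, and the job is handed in when it is done.

```bash
ls; mkdir -p pics; python3 - <<'E'
from plant import state, imaging, order, env
import cv2
print(state())
for n in ("scene","top","wrist"):
    c=imaging.read_camera(n); cv2.imwrite(f"pics/{n}0.png",c["color"][:,:,::-1]); print(n,c["fx"],c["fy"],c["cx"],c["cy"],c["pose"])
E
```

```text
pics
{'t': 0.0, 'joints': array([ 1.29842828e+00,  4.80855069e-01,  1.59687007e+00, -4.40446637e-05,
        1.06510816e+00, -4.66014018e-02]), 'joint_vel': array([ 1.13503778e-03, -7.29656837e-05, -3.93269809e-04, -2.53748537e-04,
       -4.32935415e-04, -5.96276286e-04]), 'tau': array([-1.80920400e-03, -9.50663638e+01, -4.30191994e+01, -2.28628701e-04,
        1.26062628e-02, -3.77351057e-05]), 'tcp_pos': array([145.38688989, 633.10378008, 230.65873821]), 'orientation': array([ 1.12633101e-01,  9.93636452e-01, -6.15508746e-04, -7.94980954e-05]), 'force': array([ 0.2410461 , -0.51575794, -0.21358629]), 'ft_torque': array([ 0.01913545, -0.00751304, -0.01014894]), 'opening': 0.9994714322259187}
scene 382.11327993611326 382.11327993611326 259.4869320240065 188.45297777250053 [[ 6.33562271e-01  4.62302483e-01 -6.20383158e-01  1.24886111e+03]
 [ 7.73425792e-01 -3.99462063e-01  4.92181476e-01 -6.40193983e+02]
 [-2.02828175e-02 -7.91647949e-01 -6.10640756e-01  7.68639990e+02]
 [ 0.00000000e+00  0.00000000e+00  0.00000000e+00  1.00000000e+00]]
top 375.4694349896952 375.4694349896952 252.0392258620062 180.12344623877314 [[ 1.11760986e-02 -9.93357773e-01  1.14522618e-01  4.05738458e+02]
 [-9.99838997e-01 -1.27093688e-02 -1.26669393e-02 -6.82059707e+01]
 [ 1.40383128e-02 -1.14362613e-01 -9.93339881e-01  1.46594959e+03]
 [ 0.00000000e+00  0.00000000e+00  0.00000000e+00  1.00000000e+00]]
wrist 297.3186396354542 297.3186396354542 252.03887903793168 189.07696551665353 [[ 2.23850936e-01  9.23440974e-01  3.11684979e-01  6.49425788e+01]
 [ 9.74622039e-01 -2.11561993e-01 -7.31669623e-02  6.51754319e+02]
 [-1.62467552e-03  3.20153543e-01 -9.47364275e-01  3.72154214e+02]
 [ 0.00000000e+00  0.00000000e+00  0.00000000e+00  1.00000000e+00]]
```

View pics/scene0.png

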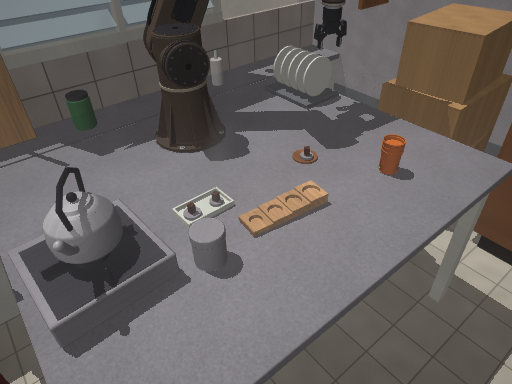

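View pics/top0.png

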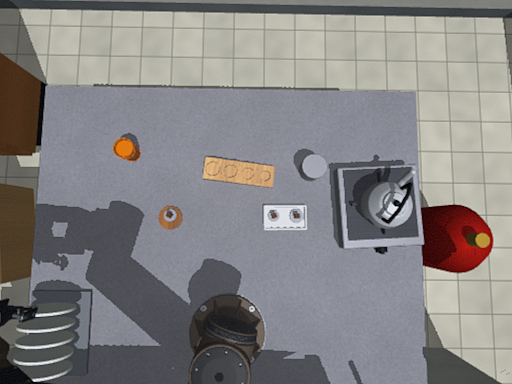

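View pics/wrist0.png

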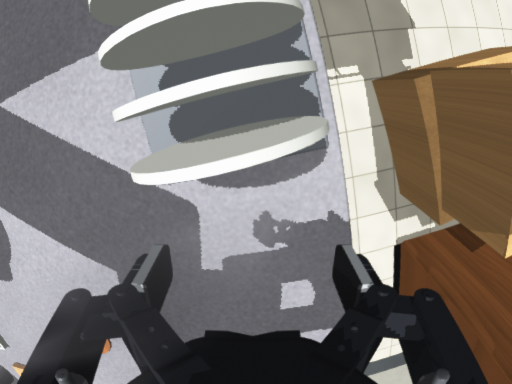

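```bash
cat > h.py <<'E'
import numpy as np, cv2
from plant import state, imaging, order, env
def grab(n,f):
    c=imaging.read_camera(n); cv2.imwrite(f"pics/{f}.png",c["color"][:,:,::-1]); np.save(f"pics/{f}.npy",c,allow_pickle=True); return c
def load(f): return np.load(f"pics/{f}.npy",allow_pickle=True).item()
def unproj(c,n,u,v,z):
    x=(u-c["cx"])/c["fx"]; y=(v-c["cy"])/c["fy"]
    if n=="wrist":
        r=np.hypot(x,y); s=np.sin(r)/r if r>1e-9 else 1; d=np.array([x*s,y*s,np.cos(r)])
    else: d=np.array([x,y,1.])
    P=np.array(c["pose"]); d=P[:3,:3]@d; o=P[:3,3]
    return (o+d*(z-o[2])/d[2])[:3]
def proj(c,n,p):
    P=np.array(c["pose"]); q=P[:3,:3].T@(np.array(p,float)-P[:3,3])
    if n=="wrist":
        th=np.arctan2(np.hypot(q[0],q[1]),q[2]); h=np.hypot(q[0],q[1])+1e-12
        return np.array([c["cx"]+c["fx"]*th*q[0]/h,c["cy"]+c["fy"]*th*q[1]/h])
    return np.array([c["cx"]+c["fx"]*q[0]/q[2],c["cy"]+c["fy"]*q[1]/q[2]])
def st():
    s=state(); print("t",round(s["t"],3),"tcp",s["tcp_pos"].round(2),"q",s["orientation"].round(4),"F",s["force"].round(2),"M",s["ft_torque"].round(3),"open",round(s["opening"],3)); return s
E
python3 - <<'E'
from h import *
c=grab("top","top1"); s=grab("scene","scene1")
for nm,u,v,z in [("coaster",170.5,217.5,6),("knobtop",170,213,46),("gl",205,157,35),("w4",213,168,38),("w3",231,170.5,32),("w2",249,173,26),("w1",265,175.5,20),("tray",285,217,12),("tin",314,166,110),("cups",124,148,122),("tl1",273,215,46),("tl2",296,215,46)]:
    print(nm,unproj(c,"top",u,v,z).round(1))
for nm,u,v,z in [("coaster",305,156,6),("knobtop",307,148,46),("w4",311,190,38),("w3",292,200,32),("w2",274,210,26),("w1",257,219,20)]:
    print(nm,unproj(s,"scene",u,v,z).round(1))
im=load("top1")["color"][:,:,::-1]
a=cv2.resize(im[140:240,110:310],None,fx=4,fy=4,interpolation=cv2.INTER_CUBIC); cv2.imwrite("pics/topz.png",a)
im=load("scene1")["color"][:,:,::-1]
a=cv2.resize(im[135:245,170:340],None,fx=4,fy=4,interpolation=cv2.INTER_CUBIC); cv2.imwrite("pics/scz.png",a)
s=state();from scipy.spatial.transform import Rotation as R
print(R.from_quat(s["orientation"]).as_matrix().round(3), env.pinch_z)
E
```

```text
coaster [424.9 226.2   6. ]
knobtop [441.2 220.6  46. ]
gl [658.2  96.   35. ]
w4 [615.3  63.9  38. ]
w3 [607.3  -5.   32. ]
w2 [599.3 -74.5  26. ]
w1 [ 591.2 -136.8   20. ]
tray [ 431.7 -215.6   12. ]
tin [ 617.  -311.7  110. ]
cups [671.8 379.7 122. ]
tl1 [ 438.1 -166.8   46. ]
tl2 [ 439.1 -253.7   46. ]
coaster [432.6 223.6   6. ]
knobtop [442.7 220.7  46. ]
w4 [617.1  64.7  38. ]
w3 [609.2  -8.2  32. ]
w2 [603.3 -75.3  26. ]
w1 [ 596.  -134.4   20. ]
[[-0.975  0.224 -0.   ]
 [ 0.224  0.975 -0.001]
 [ 0.    -0.001 -1.   ]] 18.700000000000003
```

View pics/topz.png

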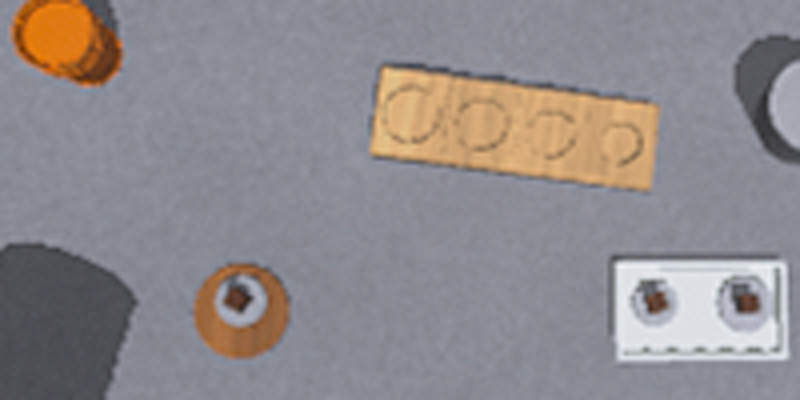

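View pics/scz.png

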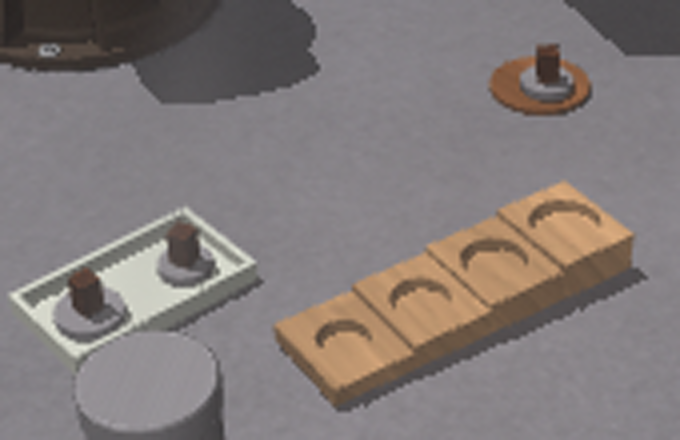

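```bash
python3 -m jog '[[-0.27,-0.24,0,0,1],[-0.27,-0.24,0,0,1],[-0.27,-0.24,0,0,1],[-0.27,-0.24,0,0,1],[-0.27,-0.24,0,0,1],[-0.27,-0.24,0,0,1],[-0.27,-0.24,0,0,1],[-0.27,-0.24,0,0,1],[-0.2,-0.15,0,0,1],[-0.1,-0.1,0,0,1]]'; python3 - <<'E'
from h import *
st(); c=grab("wrist","w1"); print(proj(c,"wrist",[441,220.5,46]))
E
```

```text
t: 1.5
tcp_pos: [440.2, 223.0, 230.9]
orientation: [0.111, 0.994, 0.001, 0.001]
force: [-0.0, 0.3, -0.5]
opening: 0.999
t 1.5 tcp [440.25 223.   230.87] q [1.109e-01 9.938e-01 9.000e-04 1.100e-03] F [-0.03  0.28 -0.46] M [-0.015 -0.011  0.035] open 0.999
[249.88829037 166.67595493]
```

View pics/w1.png

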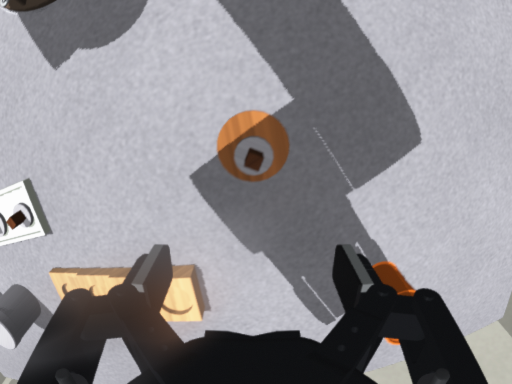

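```bash
python3 - <<'E'
from h import *
c=load("w1"); im=c["color"][:,:,::-1]
a=cv2.resize(im[105:185,205:300],None,fx=7,fy=7,interpolation=cv2.INTER_CUBIC); cv2.imwrite("pics/w1z.png",a)
E
```

```text
(no output)
```

View pics/w1z.png

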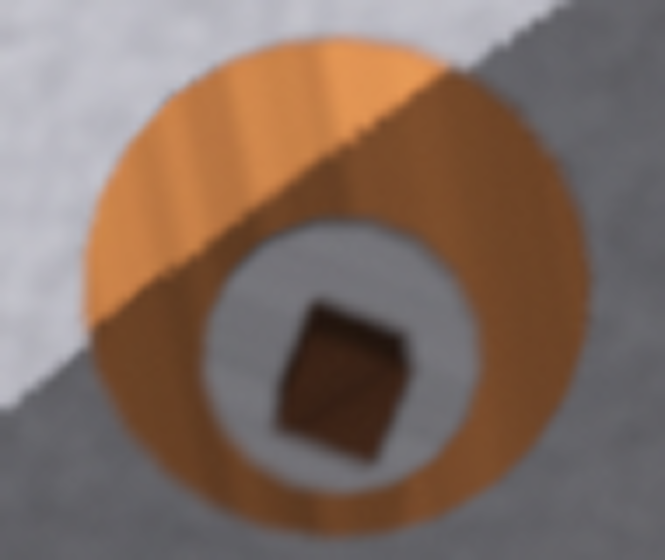

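```bash
python3 - <<'E'
from h import *
c=load("w1")
f=lambda x,y:(205+(x+.5)/7-.5,105+(y+.5)/7-.5)
print("disc",unproj(c,"wrist",*f(341,355),16))
w=lambda a,z:unproj(c,"wrist",*f(*a),z)
print("disc edges",[np.linalg.norm(w(a,16)[:2]-w(b,16)[:2]).round(1) for a,b in [((202,357),(480,357)),((341,218),(341,494))]], "coaster",[np.linalg.norm(w(a,6)[:2]-w(b,6)[:2]).round(1) for a,b in [((85,285),(590,285)),((337,37),(337,536))]])
k=[(303,335),(405,368),(375,463),(275,430)]
P=np.array([w(a,46)[:2] for a in k]);print("knob",P.mean(0))
for i in range(4):
    d=P[(i+1)%4]-P[i]; print(np.hypot(*d).round(1),np.degrees(np.arctan2(d[1],d[0])).round(1))
s=st();from scipy.spatial.transform import Rotation as R
M=R.from_quat(s["orientation"]).as_matrix(); print(np.degrees(np.arctan2(M[1,:2],M[0,:2])))
E
```

```text
disc [435.37283178 225.87576242  16.        ]
disc edges [np.float64(48.7), np.float64(49.6)] coaster [np.float64(90.4), np.float64(91.2)]
knob [436.0360622  225.31372199]
17.2 59.0
16.5 -29.4
17.1 -121.6
16.3 151.0
t 1.55 tcp [441.03 221.72 230.86] q [1.108e-01 9.938e-01 6.000e-04 1.300e-03] F [ 1.02 -0.8   0.22] M [-0.036 -0.106 -0.02 ] open 1.0
[167.2725817   77.27278772]
```

```bash
python3 -m jog '[[0.029,0.007,0.1,1,1],[0,0,0.1,1,1],[0,0,0.1,0.22,1],[0,0,0.1,0,1],[0,0,0.1,0,1],[0,0,0.1,0,1],[0,0,0.1,0,1],[0,0,0.1,0,1],[0,0,0,0,1],[0,0,0,0,1]]'; python3 - <<'E'
from h import *
s=st(); c=grab("wrist","w2"); s=st()
im=c["color"][:,:,::-1]
print(proj(c,"wrist",[437,224,46]))
from scipy.spatial.transform import Rotation as R
M=R.from_quat(s["orientation"]).as_matrix(); print(np.degrees(np.arctan2(M[1,:2],M[0,:2])))
u,v=proj(c,"wrist",[437,224,30]).astype(int);print(u,v)
u0=max(0,u-70);v0=max(0,v-60);a=cv2.resize(im[v0:v0+120,u0:u0+140],None,fx=5,fy=5,interpolation=cv2.INTER_CUBIC); cv2.imwrite("pics/w2z.png",a);print(u0,v0)
c=grab("top","t2"); 
E
```

```text
t: 2.8
tcp_pos: [437.3, 225.0, 108.2]
orientation: [0.269, 0.963, 0.001, 0.002]
force: [0.1, 0.2, 0.3]
opening: 0.999
t 2.8 tcp [437.29 225.04 108.23] q [0.2688 0.9632 0.0015 0.0017] F [0.09 0.23 0.32] M [-0.011  0.024 -0.001] open 0.999
t 2.85 tcp [437.3  225.04 108.3 ] q [0.2688 0.9632 0.0015 0.0018] F [-0.21 -0.53 -0.52] M [ 0.053 -0.015  0.004] open 0.998
[250.55004532 206.79880185]
[148.81472446  58.8152965 ]
250 199
180 139
```

View pics/w2.png

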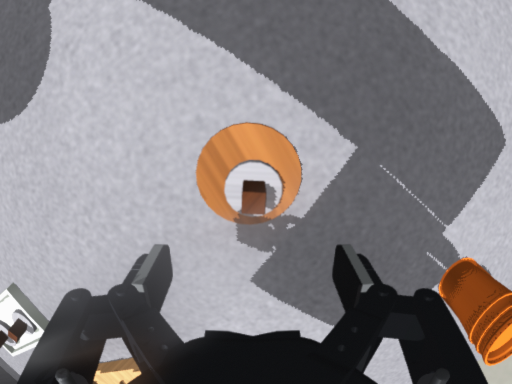

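View pics/w2z.png

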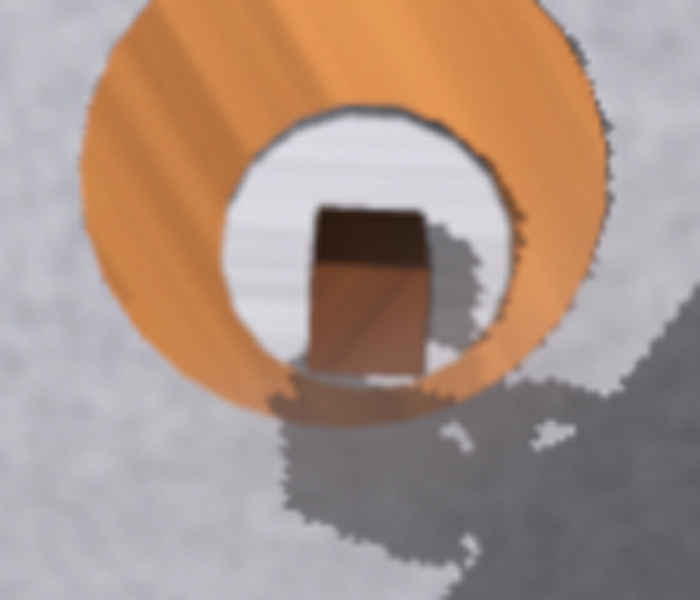

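```bash
cat > k.py <<'E'
from h import *
from scipy.spatial.transform import Rotation as R
c=load("w2")
f=lambda x,y:(180+(x+.5)/5-.5,139+(y+.5)/5-.5)
w=lambda a,z:unproj(c,"wrist",*f(*a),z)
print("disc edges",w((223,255),16),w((516,255),16),w((368,104),16))
k=[(313,262),(430,268),(424,376),(308,370)]
P=np.array([w(a,46)[:2] for a in k]);print("knob",P.mean(0))
for i in range(4):
    d=P[(i+1)%4]-P[i]; print(np.hypot(*d).round(1),np.degrees(np.arctan2(d[1],d[0])).round(1))
s=st()
M=R.from_quat(s["orientation"]).as_matrix()
print("tool delta",M.T@(np.r_[P.mean(0),46]-s["tcp_pos"]))
E
python3 k.py
```

```text
disc edges [422.9125939  206.84217509  16.        ] [448.22894056 248.56920028  16.        ] [413.43016779 240.75601304  16.        ]
knob [435.19353126 227.51016209]
17.0 55.6
17.1 -33.3
17.3 -124.5
17.1 145.7
t 2.9 tcp [437.39 225.04 108.38] q [0.2688 0.9632 0.0016 0.0019] F [ 0.76 -0.12  0.16] M [0.054 0.045 0.005] open 1.0
tool delta [ 3.33157233  0.7168335  62.37810138]
```

```bash
python3 -m jog '[[0.02,0.005,0.08,0.35,1],[0,0,0.08,0,1],[0,0,0.08,0,1],[0,0,0.08,0,1],[0,0,0.08,0,1],[0,0,0.08,0,1],[0,0,0.08,0,1],[0,0,0.024,0,1],[0,0,0,0,1],[0,0,0,0,1]]'; python3 - <<'E'
from h import *
s=st(); c=grab("wrist","w3"); s=st()
E
```

```text
t: 4.15
tcp_pos: [437.1, 227.9, 16.9]
orientation: [0.292, 0.957, 0.002, 0.003]
force: [-0.6, -0.0, 0.5]
opening: 0.997
t 4.15 tcp [437.11 227.89  16.95] q [0.2915 0.9566 0.0025 0.0028] F [-0.59 -0.05  0.47] M [-0.003  0.01   0.041] open 0.997
t 4.2 tcp [437.13 227.9   17.02] q [0.2915 0.9566 0.0025 0.0029] F [-0.12  0.17 -0.05] M [0.027 0.002 0.029] open 0.996
```

View pics/w3.png

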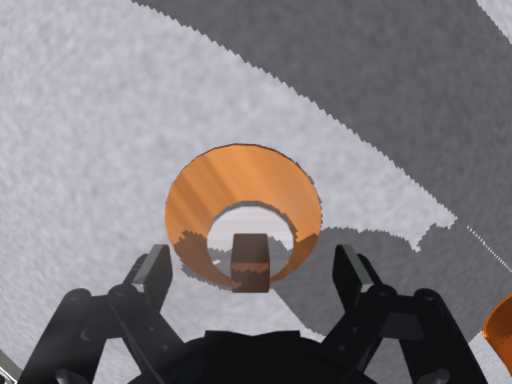

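```bash
python3 -m jog '[[0.01,0,-0.025,0,1],[0,0,0,0,1],[0,0,0,0,-1],[0,0,0,0,-1],[0,0,0,0,-1],[0,0,0,0,-1],[0,0,0,0,-1],[0,0,0,0,-1],[0,0,0,0,-1],[0,0,0,0,-1]]' 40; python3 - <<'E'
from h import *
s=st(); c=grab("wrist","w4"); s=st()
E
```

```text
t: 5.45
tcp_pos: [436.3, 229.0, 22.1]
orientation: [0.291, 0.957, 0.003, 0.003]
force: [0.4, 0.2, 3.5]
opening: 0.205
t 5.45 tcp [436.26 229.02  22.05] q [0.2915 0.9566 0.003  0.0035] F [0.42 0.17 3.49] M [-0.125  0.093  0.028] open 0.205
t 5.5 tcp [436.22 229.    22.02] q [0.2915 0.9566 0.003  0.0034] F [-0.26 -0.12  2.27] M [-0.062  0.199  0.031] open 0.206
```

View pics/w4.png

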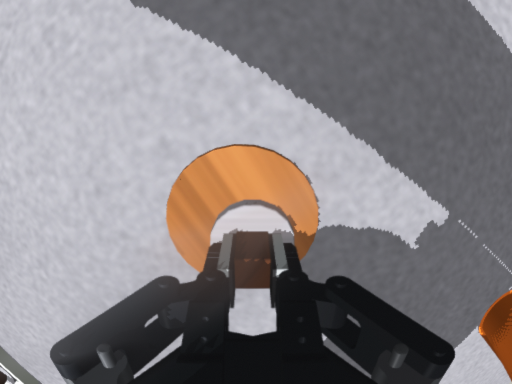

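```bash
python3 - <<'E'
from h import *
for n in ("w3","w4"):
    im=load(n)["color"][:,:,::-1]
    a=cv2.resize(im[190:310,190:330],None,fx=5,fy=5,interpolation=cv2.INTER_CUBIC); cv2.imwrite(f"pics/{n}z.png",a)
E
```

```text
(no output)
```

View pics/w3z.png

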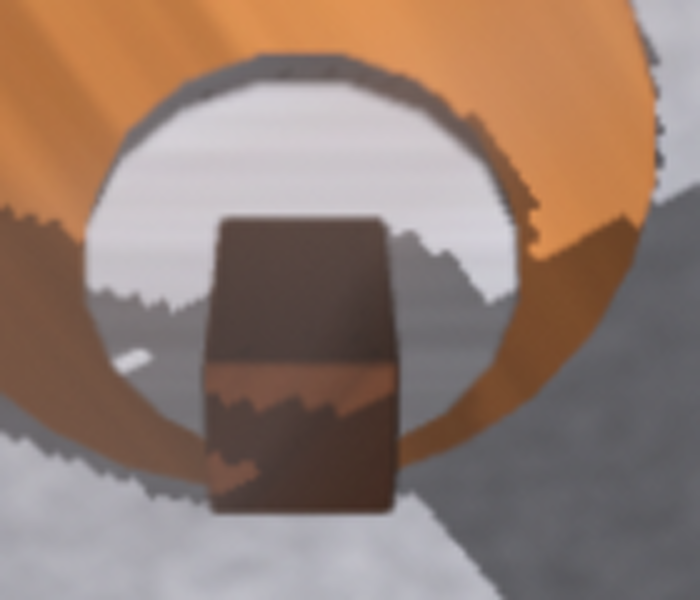

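View pics/w4z.png

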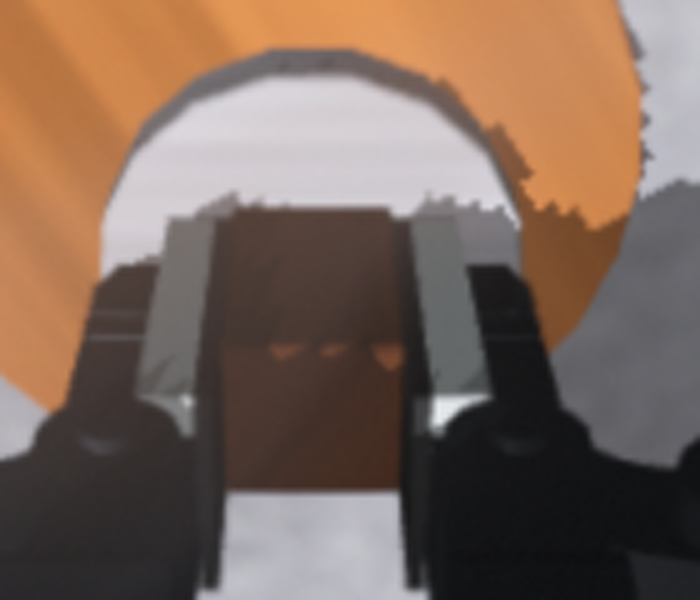

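```bash
cat > fit.py <<'E'
from h import *
from scipy.optimize import least_squares
from scipy.spatial.transform import Rotation as R
def circ(P,r=None):
    P=np.array(P)[:,:2]
    if r: s=least_squares(lambda q:np.hypot(*(P-q[:2]).T)-r,P.mean(0)); return s.x,r,s.fun
    s=least_squares(lambda q:np.hypot(*(P-q[:2]).T)-q[2],np.r_[P.mean(0),25]); return s.x[:2],s.x[2],s.fun
E
python3 - <<'E'
from fit import *
s=st(); M=R.from_quat(s["orientation"]).as_matrix()
for n,pts,k in (("w3",[(120,155),(180,108),(240,85),(300,79),(360,88),(420,115),(480,160),(510,205),(517,255),(86,255),(92,215),(100,345)],[(207,362),(397,362),(393,512),(212,512)]),
            ("w4",[(130,160),(200,103),(260,80),(320,73),(380,83),(440,112),(490,160),(515,210),(105,215),(103,240)],[(222,345),(403,343),(400,490),(226,490)])):
    c=load(n); f=lambda a,z:unproj(c,"wrist",190+(a[0]+.5)/5-.5,190+(a[1]+.5)/5-.5,z)
    P=[f(a,16) for a in pts]
    for r in (None,24.5*.985): 
        q,rr,fun=circ(P,r); print(n,q,rr,np.abs(fun).max().round(2), "tool", (M.T@(np.r_[q,22]-s["tcp_pos"]))[:2])
    K=np.array([f(a,46) for a in k]).mean(0); print("knob",K,(M.T@(K-s["tcp_pos"]))[:2])
E
```

```text
t 5.5 tcp [436.22 229.    22.02] q [0.2915 0.9566 0.003  0.0034] F [-0.26 -0.12  2.27] M [-0.062  0.199  0.031] open 0.206
w3 [434.95412574 227.52063666] 24.021285355007844 0.47 tool [ 0.22485375 -1.93298295]
w3 [435.07793828 227.46559823] 24.1325 0.48 tool [ 0.09138839 -1.90963574]
knob [434.88844662 227.84552619  46.        ] [ 0.34457117 -1.51482524]
w4 [435.91033963 228.95451718] 23.886863918788876 0.22 tool [ 0.23066108 -0.20957102]
w4 [436.19260347 228.81403397] 24.1325 0.34 tool [-0.08197777 -0.16880313]
knob [435.65889737 229.07789587  46.        ] [ 0.3922134  -0.06226226]
```

```bash
python3 -m jog '[[0,0,-0.05,0,-1],[0,0,-0.12,0.98,-1],[0,0,-0.15,0.98,-1],[0,0,-0.15,0.98,-1],[0,0,-0.15,0.98,-1],[0,0,-0.15,0.98,-1],[0,0,-0.15,0.98,-1],[0,0,-0.1,0.98,-1],[0,0,-0.1,0.98,-1],[0,0,0,0,-1]]'; python3 - <<'E'
from fit import *
s=st();M=R.from_quat(s["orientation"]).as_matrix(); print(np.degrees(np.arctan2(M[1,:2],M[0,:2])),s["joints"].round(2))
print(M.T@(np.array([601,-75,s["tcp_pos"][2]])-s["tcp_pos"]), M.round(4))
E
```

```text
t: 6.75
tcp_pos: [433.7, 227.9, 198.5]
orientation: [0.758, 0.652, 0.004, 0.001]
force: [-0.6, 0.4, -2.1]
opening: 0.2
t 6.75 tcp [433.68 227.9  198.47] q [0.758  0.6523 0.0044 0.0013] F [-0.61  0.39 -2.07] M [ 0.023 -0.06  -0.019] open 0.2
[81.42720289 -8.57498565] [0.42 0.29 2.   0.   0.84 0.57]
[-2.74569385e+02  2.10603240e+02  2.39991981e-01] [[ 0.1491  0.9888  0.0083]
 [ 0.9888 -0.1491  0.0038]
 [ 0.005   0.0076 -1.    ]]
```

```bash
python3 -m jog '[[-0.1,0.09,0,0,-1],[-0.2,0.18,0,0,-1],[-0.21,0.18,0,0,-1],[-0.21,0.18,0,0,-1],[-0.21,0.18,0,0,-1],[-0.21,0.18,0,0,-1],[-0.21,0.18,0,0,-1],[-0.15,0.15,0,0,-1],[-0.07,0.06,0,0,-1],[0,0,0,0,-1]]'; python3 - <<'E'
from fit import *
s=st();c=grab("wrist","w5");s=st()
M=R.from_quat(s["orientation"]).as_matrix(); print(np.degrees(np.arctan2(M[1,:2],M[0,:2])),M[:,2])
E
```

```text
t: 8.0
tcp_pos: [608.2, -41.3, 191.8]
orientation: [0.745, 0.667, 0.001, -0.002]
force: [0.3, 0.2, -0.6]
opening: 0.2
t 8.0 tcp [608.2  -41.28 191.83] q [ 0.7452  0.6668  0.0014 -0.0015] F [ 0.3   0.25 -0.62] M [-0.004 -0.023  0.003] open 0.2
t 8.05 tcp [607.75 -40.73 191.81] q [ 0.7452  0.6669  0.0013 -0.0017] F [-0.1   0.85 -1.32] M [ 0.007 -0.026 -0.006] open 0.202
[83.65370719 -6.34608846] [-3.95918863e-04  4.21807468e-03 -9.99991026e-01]
```

View pics/w5.png

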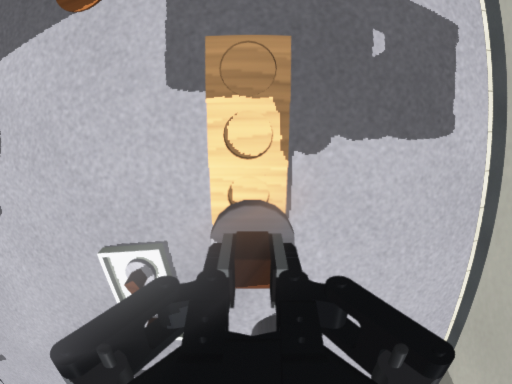

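```bash
python3 - <<'E'
from fit import *
c=grab("wrist","w6");s=st()
im=c["color"][:,:,::-1]
a=cv2.resize(im[30:215,195:305],None,fx=5,fy=5,interpolation=cv2.INTER_CUBIC)
cv2.imwrite("pics/w6a.png",a[:480]); cv2.imwrite("pics/w6b.png",a[440:])
E
```

```text
t 8.1 tcp [607.59 -40.32 192.04] q [ 0.7452  0.6669  0.0013 -0.0017] F [-0.31  1.14 -1.09] M [-0.033 -0.024  0.02 ] open 0.204
```

View pics/w6a.png

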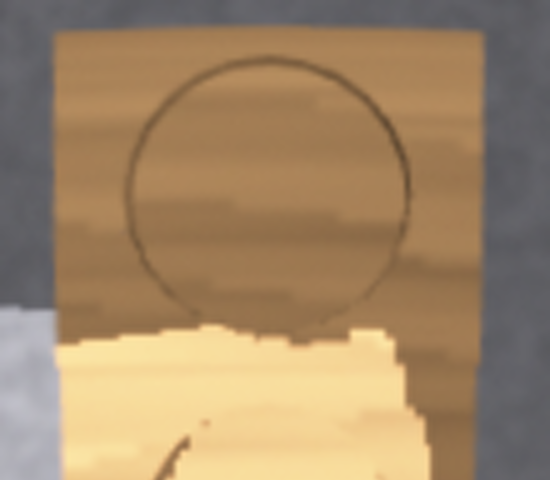

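View pics/w6b.png

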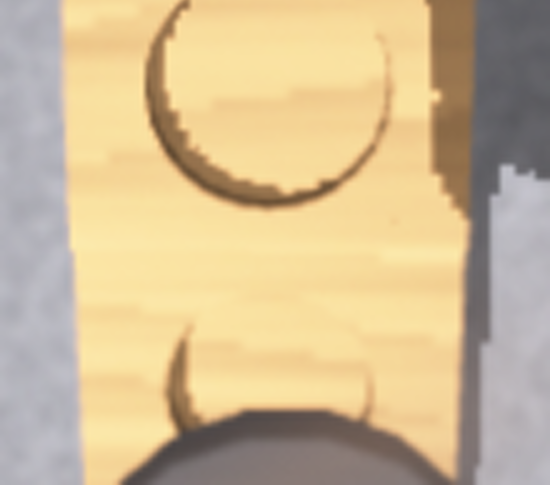

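```bash
cat > gf.py <<'E'
from fit import *
# gauge fit: obs list of (cam,name,well,pts)
def W(g,i,z=None):
    th=g[2]; d=np.array([-np.sin(th),np.cos(th)]); return np.r_[g[:2]+d*(i-2.5)*68,[20,26,32,38][i-1]]
rad=[20.5,23,25.5,28]
def resid(g,obs,sc=1):
    out=[]
    for c,n,i,pts in obs:
        w=W(g,i)
        for u,v in pts:
            p=unproj(c,n,u,v,w[2]); out.append(np.hypot(*(p-w)[:2])-rad[i-1])
    return np.array(out)
def fitg(obs,g0=(604,-36,-0.11)):
    r=least_squares(resid,g0,args=(obs,),x_scale=[1,1,.01],loss="soft_l1",f_scale=.5); return r.x,resid(r.x,obs)
E
python3 - <<'E'
from gf import *
c=load("w6")
f=lambda P,dy=0:[(195+(x+.5)/5-.5,30+(y+dy+.5)/5-.5) for x,y in P]
w4=f([(126,190),(151,108),(200,70),(268,57),(340,76),(389,125),(410,190),(400,250),(138,250)])
w3=f([(147,88),(165,152),(210,196),(268,208),(325,195),(370,150),(391,88),(185,5)],440)
obs=[(c,"wrist",4,w4),(c,"wrist",3,w3)]
g,r=fitg(obs); print(g,r.round(2))
for i in (3,4):
    o=[(c,"wrist",i,w4 if i==4 else w3)]; P=[unproj(c,"wrist",u,v,[20,26,32,38][i-1]) for u,v in o[0][3]]; print(i,circ(P)[:2],W(g,i))
print([W(g,i).round(1) for i in (1,2,3,4)])
for a in f([(55,30),(484,32)]): print(unproj(c,"wrist",*a,38))
s=st();M=R.from_quat(s["orientation"]).as_matrix()
for i in (1,2,3): t=W(g,i);print(M.T@(np.r_[t[:2],s["tcp_pos"][2]]-s["tcp_pos"]))
E
```

```text
[ 6.04389157e+02 -3.54750909e+01 -1.07448927e-01] [-0.55  0.43  0.09 -0.56 -0.46 -0.56 -0.14  0.3  -0.5  -0.59 -0.35  0.11
 -0.43 -0.38 -1.11 -0.57 -1.33]
3 (array([607.78223822,  -2.24117901]), np.float64(24.6774222866764)) [608.03539476  -1.67117175  32.        ]
4 (array([615.33436274,  65.87207801]), np.float64(27.805987338313415)) [615.32787061  65.93666652  38.        ]
[array([ 593.5, -136.9,   20. ]), array([600.7, -69.3,  26. ]), array([608. ,  -1.7,  32. ]), array([615.3,  65.9,  38. ])]
[577.99158666 104.52772272  38.        ]
[661.07630804  94.50291497  38.        ]
t 8.1 tcp [607.59 -40.32 192.04] q [ 0.7452  0.6669  0.0013 -0.0017] F [-0.31  1.14 -1.09] M [-0.033 -0.024  0.02 ] open 0.204
[-97.53263701  -3.37405975  -0.40391303]
[-29.53360281  -3.59981752  -0.12039704]
[38.46543139 -3.82557529  0.16311894]
```

```bash
python3 -m jog '[[-0.1,-0.004,0.05,0,-1],[-0.1,-0.004,0.07,0,-1],[-0.1,-0.004,0.07,0,-1],[-0.1,-0.004,0.07,0,-1],[-0.1,-0.004,0.07,0,-1],[-0.08,-0.003,0.07,0,-1],[-0.07,0,0.07,0,-1],[0,0,0.05,0,-1],[0,0,0,0,-1],[0,0,0,0,-1]]'; python3 - <<'E'
from fit import *
s=st();c=grab("wrist","w7");s=st()
M=R.from_quat(s["orientation"]).as_matrix(); print(np.degrees(np.arctan2(M[1,:2],M[0,:2])),M[:,2])
im=c["color"][:,:,::-1]
a=cv2.resize(im[60:260,160:340],None,fx=4,fy=4,interpolation=cv2.INTER_CUBIC)
cv2.imwrite("pics/w7a.png",a[:590])
E
```

```text
t: 9.35
tcp_pos: [590.9, -141.4, 107.5]
orientation: [0.744, 0.668, 0.001, -0.002]
force: [-0.4, -0.7, -1.1]
opening: 0.202
t 9.35 tcp [ 590.88 -141.39  107.53] q [ 0.7444  0.6677  0.001  -0.0024] F [-0.37 -0.67 -1.08] M [ 0.029 -0.047  0.01 ] open 0.202
t 9.4 tcp [ 590.87 -141.32  107.55] q [ 0.7443  0.6678  0.001  -0.0024] F [-0.13 -0.31 -1.22] M [-0.025 -0.005 -0.003] open 0.201
[83.79582134 -6.20356343] [-0.0017635   0.00491905 -0.99998635]
```

View pics/w7a.png

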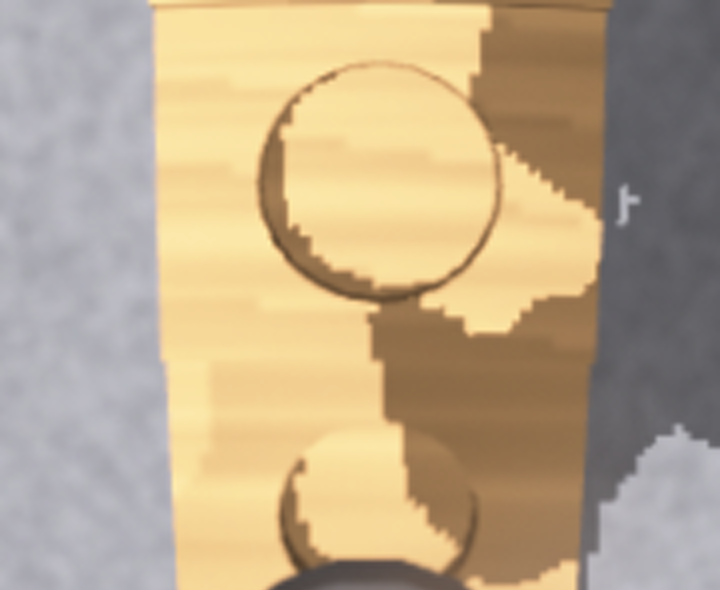

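```bash
python3 - <<'E'
from gf import *
c=load("w7")
f=lambda P:[(160+(x+.5)/4-.5,60+(y+.5)/4-.5) for x,y in P]
w2=f([(259,185),(275,118),(320,73),(380,61),(440,78),(485,125),(501,185),(485,240),(440,284),(380,300),(320,285),(275,240)])
w1=f([(280,510),(293,462),(475,490),(478,512),(465,552),(300,555)])
for k,z,w,r in ((2,26,w2,23),(1,20,w1,20.5)):
    P=[unproj(c,"wrist",u,v,z) for u,v in w]; print(k,circ(P),circ(P,r*.985)[0])
g,r=fitg([(c,"wrist",2,w2),(c,"wrist",1,w1)]); print(g,r.round(2)); print([W(g,i).round(1) for i in (1,2,3,4)])
s=st();M=R.from_quat(s["orientation"]).as_matrix()
for i in (1,2,3): t=W(g,i);print(M.T@(np.r_[t[:2],s["tcp_pos"][2]]-s["tcp_pos"]))
E
```

```text
2 (array([600.19086771, -68.77711549]), np.float64(22.57042191722348), array([-0.21682636,  0.07057653,  0.45442229, -0.06578341, -0.18530227,
       -0.26949043,  0.13211022,  0.12882049,  0.04461142,  0.02405855,
        0.0476409 , -0.16483792])) [600.18959238 -68.77682915]
1 (array([ 593.40407935, -133.90548926]), np.float64(19.872096373866547), array([ 0.42966419, -0.06618953, -0.31395052,  0.13671201,  0.22525367,
       -0.41148982])) [ 593.42750651 -133.69782172]
[ 6.03940501e+02 -3.47798880e+01 -1.09319194e-01] [-0.62 -0.45 -0.15 -0.7  -0.8  -0.81 -0.31 -0.22 -0.22 -0.2  -0.2  -0.48
 -0.49  0.22 -0.06 -0.15 -1.11 -2.49]
[array([ 592.8, -136.2,   20. ]), array([600.2, -68.6,  26. ]), array([607.6,  -1. ,  32. ]), array([615.1,  66.6,  38. ])]
t 9.4 tcp [ 590.87 -141.32  107.55] q [ 0.7443  0.6678  0.001  -0.0024] F [-0.13 -0.31 -1.22] M [-0.025 -0.005 -0.003] open 0.201
[5.32935418 1.37553196 0.02190371]
[73.32856674  1.44669965  0.34131892]
[141.3277793    1.51786734   0.66073412]
```

```bash
python3 -m jog '[[0.017,0.005,0.05,0,-1],[0.017,0.004,0.06,0,-1],[0,0,0.06,0,-1],[0,0,0.06,0,-1],[0,0,0.06,0,-1],[0,0,0.06,0,-1],[0,0,0.04,0,-1],[0,0,0.02,0,-1],[0,0,0,0,-1],[0,0,0,0,-1]]'; python3 - <<'E'
from fit import *
s=st();c=grab("wrist","w8");s=st()
M=R.from_quat(s["orientation"]).as_matrix(); print(M[:,2]);print(M.T@(np.r_[592.9,-136.4,s["tcp_pos"][2]]-s["tcp_pos"]))
im=c["color"][:,:,::-1]
a=cv2.resize(im[130:310,160:340],None,fx=4,fy=4,interpolation=cv2.INTER_CUBIC)
cv2.imwrite("pics/w8a.png",a[:590])
c=grab("scene","s8");im=c["color"][:,:,::-1]
cv2.imwrite("pics/s8a.png",cv2.resize(im[100:250,180:350],None,fx=4,fy=4,interpolation=cv2.INTER_CUBIC))
E
```

```text
t: 10.65
tcp_pos: [593.1, -135.1, 42.0]
orientation: [0.744, 0.668, 0.001, -0.002]
force: [-0.2, 0.3, -0.7]
opening: 0.199
t 10.65 tcp [ 593.13 -135.15   41.97] q [ 0.7441  0.6681  0.0011 -0.0022] F [-0.2   0.31 -0.71] M [ 0.015 -0.021 -0.019] open 0.199
t 10.7 tcp [ 593.16 -135.15   41.99] q [ 0.744   0.6681  0.0011 -0.0022] F [ 0.08  0.8  -0.43] M [ 0.047 -0.006 -0.005] open 0.2
[-0.0012001   0.00477221 -0.99998789]
[-1.27219684 -0.12796938 -0.00565442]
```

View pics/w8a.png

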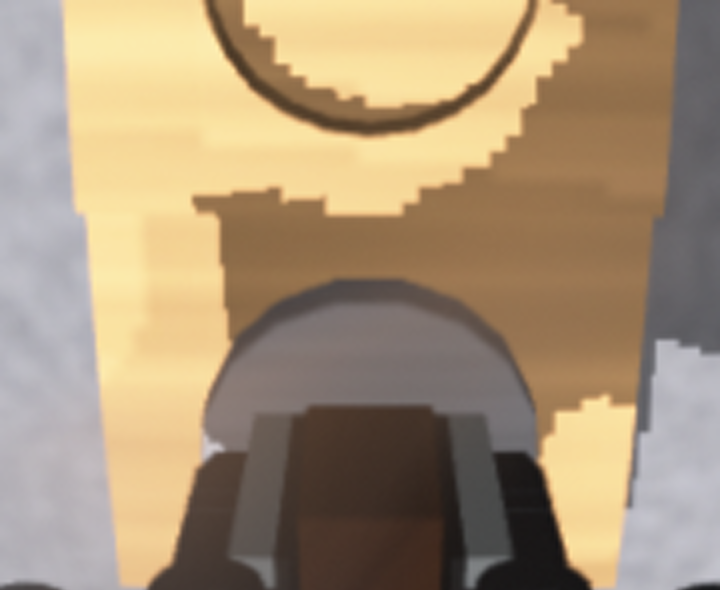

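View pics/s8a.png

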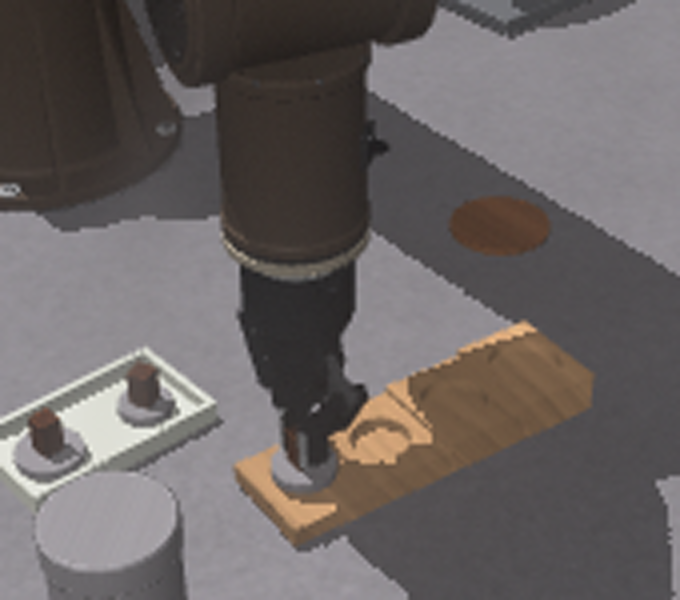

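```bash
python3 - <<'E'
from gf import *
c=load("w8")
f=lambda P:[(160+(x+.5)/4-.5,130+(y+.5)/4-.5) for x,y in P]
lid=f([(210,420),(230,372),(260,335),(300,312),(370,301),(430,308),(480,333),(515,372),(536,420)])
w2=f([(207,3),(230,52),(260,92),(310,124),(370,134),(430,123),(480,93),(515,50),(538,3)])
P=[unproj(c,"wrist",u,v,36) for u,v in lid]; l=circ(P);print(l,circ(P,24.5*.985)[0])
P=[unproj(c,"wrist",u,v,26) for u,v in w2]; w=circ(P);w_=circ(P,23*.985)[0];print(w,w_)
s=st();M=R.from_quat(s["orientation"]).as_matrix()
d=W((0,0,-.108),2)-W((0,0,-.108),1)
print("lid tool",(M.T@(np.r_[l[0],42]-s["tcp_pos"]))[:2]); print("to well1:",(M.T@np.r_[w_-l[0]-d[:2],0])[:2])
for a in f([(75,213),(90,214),(650,214),(663,214)]): print(unproj(c,"wrist",*a,26)[:2])
E
```

```text
(array([ 593.43157959, -134.64204451]), np.float64(23.37189785513234), array([-0.07319889, -0.14623184,  0.26517558,  0.19292757, -0.29952265,
       -0.00730803,  0.0796529 , -0.1162796 ,  0.10478496])) [ 593.32903833 -135.61774342]
(array([600.36708735, -69.0919102 ]), np.float64(22.315894162700193), array([ 0.09186889, -0.33533839,  0.05447522,  0.27484299,  0.07216662,
       -0.0244458 , -0.14922914, -0.28891887,  0.30457849])) [600.4138785  -68.65254058]
t 10.75 tcp [ 593.2  -135.16   42.01] q [ 0.744   0.6681  0.0012 -0.0022] F [-0.01  0.66 -1.84] M [-0.021 -0.023 -0.016] open 0.204
lid tool [0.54004007 0.17960092]
to well1: [-1.64223291 -0.17236379]
[554.94541237 -97.99782135]
[557.11610448 -98.38738284]
[ 635.91562595 -106.83618975]
[ 637.81801505 -107.03375629]
```

```bash
python3 -m jog '[[-0.008,0,0.01,0,-1],[0,0,0.01,0,-1],[0,0,0.005,0,-1],[0,0,0.005,0,-1],[0,0,0.005,0,-1],[0,0,0.005,0,-1],[0,0,0.003,0,-1],[0,0,0,0,-1],[0,0,0,0,-1],[0,0,0,0,-1]]'; python3 - <<'E'
from fit import *
s=st()
M=R.from_quat(s["orientation"]).as_matrix(); print(M.T@(np.r_[592.9,-136.4,s["tcp_pos"][2]]-s["tcp_pos"]))
E
```

```text
t: 12.0
tcp_pos: [593.3, -136.4, 35.8]
orientation: [0.744, 0.668, 0.001, -0.002]
force: [-0.2, 0.3, 1.3]
opening: 0.199
t 12.0 tcp [ 593.31 -136.44   35.79] q [ 0.744   0.6681  0.0014 -0.0018] F [-0.18  0.31  1.33] M [-0.005  0.1   -0.037] open 0.199
[-1.61673469e-03 -4.14968543e-01  3.52268367e-04]
```

```bash
python3 -m jog '[[0,0,0.004,0,-1],[0,0,0.003,0,-1],[0,0,0.002,0,-1],[0,0,0,0,-1],[0,0,0,0,-1],[0,0,0,0,-1],[0,0,0,0,-1],[0,0,0,0,-1],[0,0,0,0,-1],[0,0,0,0,-1]]'; python3 - <<'E'
from fit import *
for i in range(3): s=st();c=grab("wrist","w9")
s=grab("scene","s9")
im=c["color"][:,:,::-1]
a=cv2.resize(im[130:310,160:340],None,fx=4,fy=4,interpolation=cv2.INTER_CUBIC)
cv2.imwrite("pics/w9a.png",a[:590])
E
```

```text
t: 13.25
tcp_pos: [593.3, -136.4, 35.2]
orientation: [0.744, 0.668, 0.001, -0.002]
force: [-1.9, -0.2, 4.2]
opening: 0.208
t 13.25 tcp [ 593.32 -136.43   35.19] q [ 0.744   0.6682  0.0014 -0.0017] F [-1.93 -0.22  4.25] M [ 0.039  0.251 -0.037] open 0.208
t 13.3 tcp [ 593.3  -136.42   35.19] q [ 0.744   0.6681  0.0014 -0.0017] F [-1.28  0.31  4.08] M [ 0.     0.268 -0.002] open 0.193
t 13.35 tcp [ 593.3  -136.42   35.17] q [ 0.744   0.6682  0.0014 -0.0017] F [-1.37 -0.1   3.76] M [-0.03   0.238 -0.009] open 0.199
```

View pics/w9a.png

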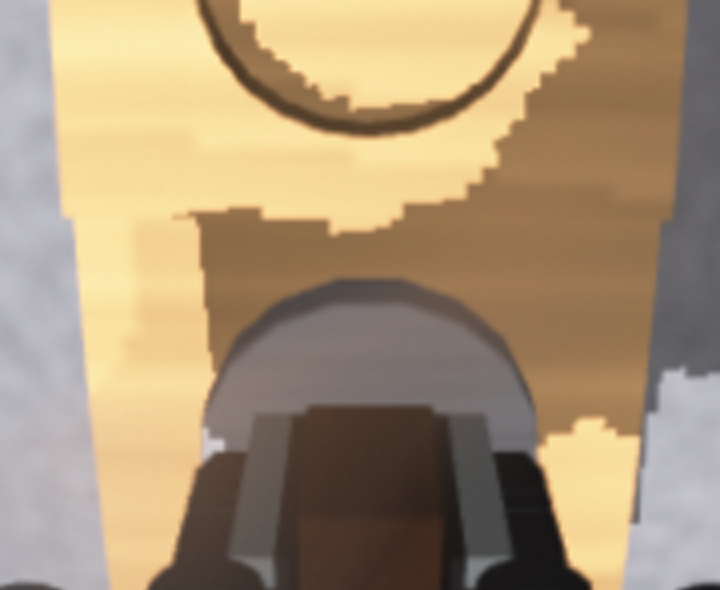

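```bash
python3 - <<'E'
from gf import *
c=load("w9")
f=lambda P:[(160+(x+.5)/4-.5,130+(y+.5)/4-.5) for x,y in P]
lid=f([(208,420),(230,370),(260,335),(300,312),(365,301),(430,308),(480,334),(515,374),(536,420)])
w2=f([(200,3),(225,52),(260,96),(310,126),(368,135),(430,124),(480,92),(515,50),(540,3)])
P=[unproj(c,"wrist",u,v,29.3) for u,v in lid]; l=circ(P);l_=circ(P,24.5*.985)[0];print(l[:2],l_)
P=[unproj(c,"wrist",u,v,25.5) for u,v in w2]; w=circ(P);w_=circ(P,23*.985)[0];print(w[:2],w_)
s=st();M=R.from_quat(s["orientation"]).as_matrix()
d=W((0,0,-.108),2)-W((0,0,-.108),1)
for L in (l[0],l_): print("lid tool",(M.T@(np.r_[L,35.2]-s["tcp_pos"]))[:2]); print("to well1:",(M.T@np.r_[w_-L-d[:2],0])[:2])
E
```

```text
(array([ 593.43409912, -136.04304741]), np.float64(23.50168991482097)) [ 593.34242021 -136.85062795]
(array([600.3201184 , -69.21479211]), np.float64(22.03443624519129)) [600.40260928 -68.41341893]
t 13.45 tcp [ 593.34 -136.41   35.18] q [ 0.744   0.6682  0.0015 -0.0017] F [-2.46  1.45  4.89] M [ 0.039  0.232 -0.039] open 0.204
lid tool [0.37175207 0.05908557]
to well1: [-0.01301756 -0.36190893]
lid tool [-0.44099442  0.05442729]
to well1: [ 0.79972893 -0.35725066]
```

```bash
python3 -m jog '[[0,0,-0.08,0,-1],[0,0,-0.09,0,-1],[0.11,0,0,0,-1],[0.11,0,0,0,-1],[0.11,-0.002,0,0,-1],[0.11,0,0,0,-1],[0.015,0,0.03,0,-1],[0,0,0.03,0,-1],[0,0,0.02,0,-1],[0,0,0,0,-1]]'; python3 - <<'E'
from fit import *
s=st();c=grab("wrist","w10");s=st()
M=R.from_quat(s["orientation"]).as_matrix(); print(M.T@(np.r_[600.3,-68.7,s["tcp_pos"][2]]-s["tcp_pos"]),M[:,2])
im=c["color"][:,:,::-1]
a=cv2.resize(im[130:310,160:340],None,fx=4,fy=4,interpolation=cv2.INTER_CUBIC)
cv2.imwrite("pics/w10a.png",a[:590])
E
```

```text
t: 14.7
tcp_pos: [600.5, -63.4, 49.4]
orientation: [0.744, 0.669, 0.001, -0.002]
force: [-0.1, -0.5, -1.4]
opening: 0.198
t 14.7 tcp [600.53 -63.36  49.36] q [ 0.7436  0.6686  0.0012 -0.0019] F [-0.14 -0.51 -1.4 ] M [ 0.032  0.01  -0.033] open 0.198
t 14.75 tcp [600.59 -63.39  49.48] q [ 0.7437  0.6685  0.0013 -0.0019] F [-0.75 -0.02 -1.03] M [-0.016 -0.022  0.026] open 0.207
[-5.3129477   0.27201048 -0.02369898] [-6.66452082e-04  4.49829967e-03 -9.99989661e-01]
```

View pics/w10a.png

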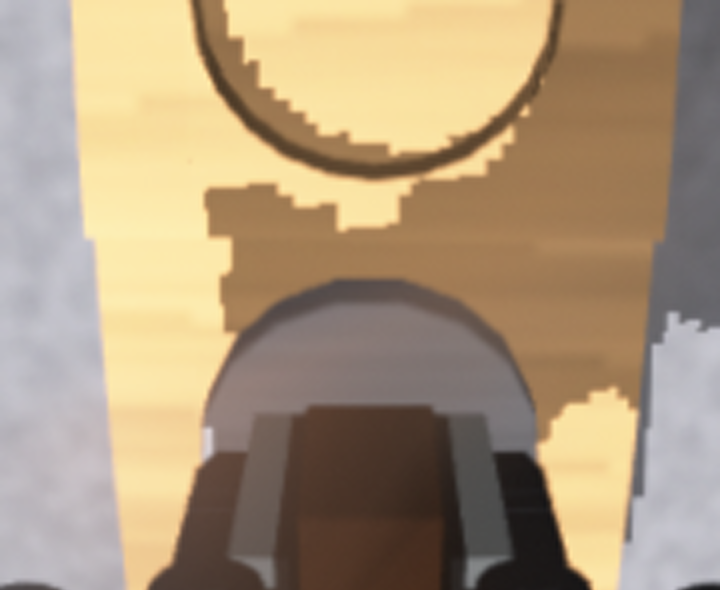

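```bash
python3 -m jog '[[-0.02,0.002,0,0,-1],[-0.015,0,0,0,-1],[0,0,0,0,-1],[0,0,0.012,0,-1],[0,0,0.012,0,-1],[0,0,0.008,0,-1],[0,0,0.006,0,-1],[0,0,0,0,-1],[0,0,0,0,-1],[0,0,0,0,-1]]'; python3 - <<'E'
from fit import *
s=st();c=grab("wrist","w11");s=st()
M=R.from_quat(s["orientation"]).as_matrix(); print(M.T@(np.r_[600.3,-68.7,s["tcp_pos"][2]]-s["tcp_pos"]),M[:,2])
im=c["color"][:,:,::-1]
a=cv2.resize(im[130:310,160:340],None,fx=4,fy=4,interpolation=cv2.INTER_CUBIC)
cv2.imwrite("pics/w11a.png",a[:590])
E
```

```text
t: 16.0
tcp_pos: [600.5, -69.6, 43.7]
orientation: [0.744, 0.668, 0.001, -0.002]
force: [0.9, 0.2, -0.2]
opening: 0.204
t 16.0 tcp [600.52 -69.6   43.67] q [ 0.744   0.6682  0.0014 -0.0017] F [ 0.9   0.15 -0.2 ] M [-0.005  0.009  0.009] open 0.204
t 16.05 tcp [600.52 -69.65  43.7 ] q [ 0.744   0.6682  0.0014 -0.0016] F [0.25 0.07 0.16] M [ 0.031  0.067 -0.027] open 0.199
[ 0.91793246 -0.317448    0.00416273] [-4.48912765e-05  4.38706325e-03 -9.99990376e-01]
```

View pics/w11a.png

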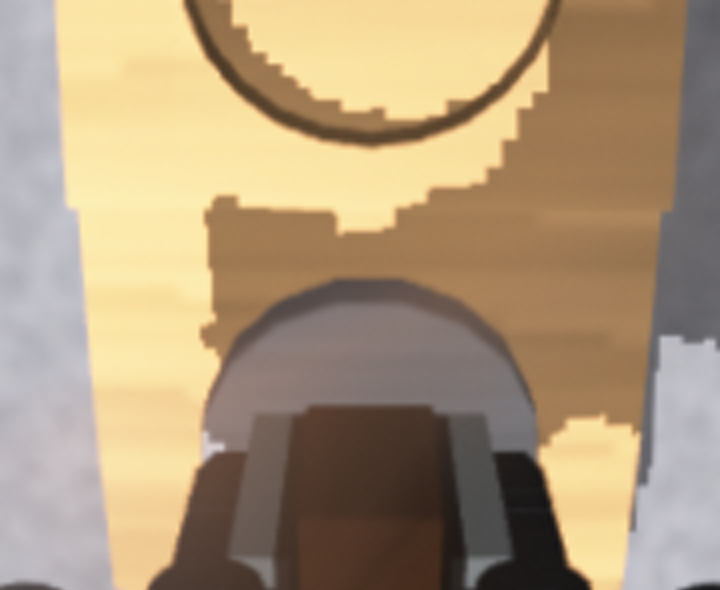

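```bash
python3 - <<'E'
from gf import *
f=lambda P:[(160+(x+.5)/4-.5,130+(y+.5)/4-.5) for x,y in P]
lid=f([(208,420),(230,370),(260,335),(300,312),(365,301),(430,308),(480,334),(515,374),(536,420)])
d=W((0,0,-.108),2)-W((0,0,-.108),1)
for n,z,w3 in (("w11",43.7,f([(186,3),(207,40),(250,98),(310,132),(370,146),(430,133),(485,99),(535,40),(560,3)])),("w10",49.4,f([(193,3),(207,55),(250,120),(310,162),(370,179),(430,170),(500,122),(540,70),(562,3)]))):
    c=load(n)
    P=[unproj(c,"wrist",u,v,z-6) for u,v in lid]; l=circ(P);l_=circ(P,24.5*.985)[0];print(l[:2],l_)
    P=[unproj(c,"wrist",u,v,32) for u,v in w3]; w=circ(P);w_=circ(P,25.5*.985)[0];print(w[:2],w_)
E
```

```text
(array([600.62675497, -69.29330222]), np.float64(23.517215425820826)) [600.53745797 -70.08098998]
(array([607.89941566,  -1.41592742]), np.float64(24.54823196751497)) [607.98100186  -0.68148932]
(array([600.63458998, -63.02325614]), np.float64(23.5112169310671)) [600.54536347 -63.81873823]
(array([607.96700923,  -1.34786665]), np.float64(24.57404984530537)) [608.05357882  -0.66276837]
```

```bash
python3 -m jog '[[0.006,-0.002,0,0,-1],[0,0,0.008,0,-1],[0,0,0.007,0,-1],[0,0,0.007,0,-1],[0,0,0.004,0,-1],[0,0,0,0,-1],[0,0,0,0,-1],[0,0,0,0,-1],[0,0,0,0,-1],[0,0,0,0,-1]]'; python3 - <<'E'
from fit import *
s=st();c=grab("wrist","w12");s=st()
M=R.from_quat(s["orientation"]).as_matrix(); print(M.T@(np.r_[600.3,-68.7,s["tcp_pos"][2]]-s["tcp_pos"]),M[:,2])
E
```

```text
t: 17.3
tcp_pos: [600.5, -68.6, 41.3]
orientation: [0.744, 0.668, 0.002, -0.001]
force: [-1.5, 0.6, 3.7]
opening: 0.198
t 17.3 tcp [600.47 -68.6   41.27] q [ 0.7439  0.6683  0.0017 -0.0013] F [-1.53  0.63  3.71] M [-0.008  0.254 -0.017] open 0.198
t 17.35 tcp [600.44 -68.59  41.24] q [ 0.7439  0.6683  0.0017 -0.0013] F [-1.57  1.    3.16] M [ 0.     0.248 -0.005] open 0.2
[-0.12045028 -0.12783312 -0.00055265] [ 7.39721502e-04  4.23285806e-03 -9.99990768e-01]
```

```bash
python3 -m jog '[[0,0,-0.07,0,-1],[0,0,-0.07,0,-1],[0.1,0,0,0,-1],[0.1,0,0,0,-1],[0.1,0.001,0,0,-1],[0.08,0,0,0,-1],[0.04,0,0,0,-1],[0,0,0,0,-1],[0,0,0,0,-1],[0,0,0,0,-1]]'; python3 - <<'E'
from fit import *
s=st();c=grab("wrist","w13");s=st()
M=R.from_quat(s["orientation"]).as_matrix(); print(M.T@(np.r_[607.95,-1.2,s["tcp_pos"][2]]-s["tcp_pos"]),M[:,2])
im=c["color"][:,:,::-1]
a=cv2.resize(im[130:310,160:340],None,fx=4,fy=4,interpolation=cv2.INTER_CUBIC)
cv2.imwrite("pics/w13a.png",a[:590])
E
```

```text
t: 18.6
tcp_pos: [607.6, -1.2, 63.6]
orientation: [0.744, 0.669, 0.002, -0.001]
force: [-0.2, 0.2, -0.3]
opening: 0.203
t 18.6 tcp [607.61  -1.23  63.59] q [ 0.7436  0.6686  0.0015 -0.0015] F [-0.19  0.15 -0.3 ] M [-0.018 -0.023  0.003] open 0.203
t 18.65 tcp [607.64  -1.25  63.61] q [ 0.7436  0.6686  0.0015 -0.0015] F [-0.23  0.12 -0.91] M [-0.006  0.023 -0.009] open 0.205
[0.08723572 0.30620088 0.00033145] [ 3.22273585e-04  4.24213803e-03 -9.99990950e-01]
```

View pics/w13a.png

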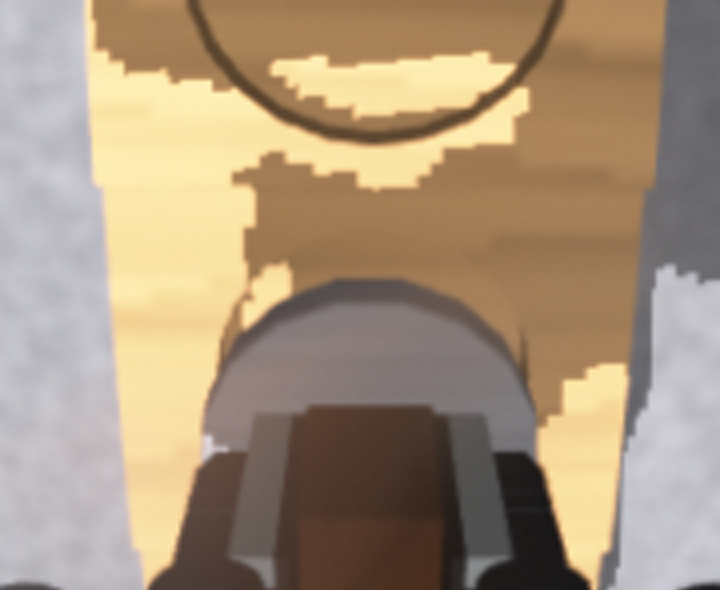

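```bash
python3 -m jog '[[0.001,0.002,0.02,0,-1],[0,0,0.03,0,-1],[0,0,0.025,0,-1],[0,0,0.012,0,-1],[0,0,0.008,0,-1],[0,0,0,0,-1],[0,0,0,0,-1],[0,0,0,0,-1],[0,0,0,0,-1],[0,0,0,0,-1]]'; python3 - <<'E'
from fit import *
s=st();c=grab("wrist","w14");s=st()
M=R.from_quat(s["orientation"]).as_matrix(); print(M.T@(np.r_[607.95,-1.2,s["tcp_pos"][2]]-s["tcp_pos"]),M[:,2])
im=c["color"][:,:,::-1]
a=cv2.resize(im[130:310,160:340],None,fx=4,fy=4,interpolation=cv2.INTER_CUBIC)
cv2.imwrite("pics/w14a.png",a[:590])
E
```

```text
t: 19.9
tcp_pos: [608.0, -1.7, 48.3]
orientation: [0.744, 0.668, 0.002, -0.001]
force: [-0.7, -0.2, -1.8]
opening: 0.203
t 19.9 tcp [607.99  -1.66  48.34] q [ 0.7439  0.6683  0.0015 -0.0015] F [-0.72 -0.21 -1.77] M [ 0.03  -0.029 -0.006] open 0.203
t 19.95 tcp [607.98  -1.65  48.35] q [ 0.7439  0.6683  0.0015 -0.0015] F [-1.    0.53 -0.46] M [ 0.03   0.019 -0.042] open 0.205
[ 0.44094171 -0.07800401  0.00187723] [ 3.55607419e-04  4.22615436e-03 -9.99991007e-01]
```

View pics/w14a.png

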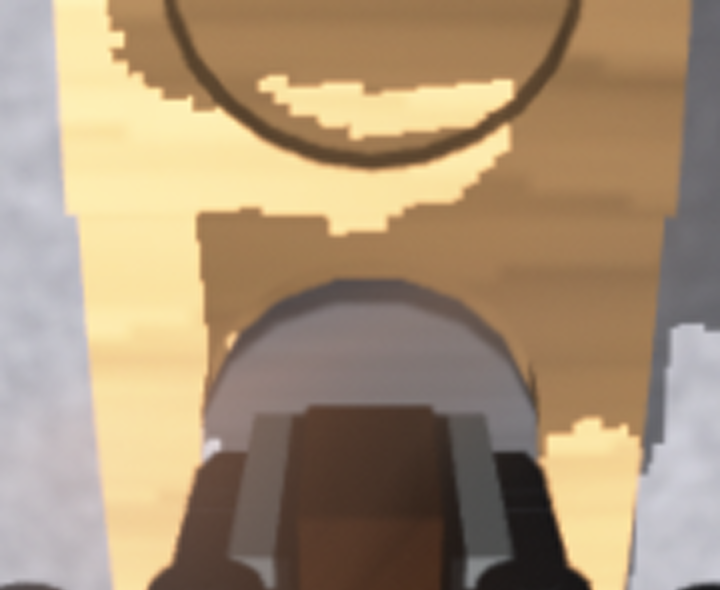

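```bash
python3 -m jog '[[0.003,0,0.004,0,-1],[0,0,0.006,0,-1],[0,0,0.006,0,-1],[0,0,0.004,0,-1],[0,0,0,0,-1],[0,0,0,0,-1],[0,0,0,0,-1],[0,0,0,0,-1],[0,0,0,0,-1],[0,0,0,0,-1]]'; python3 - <<'E'
from fit import *
s=st();c=grab("wrist","w15");s=st()
M=R.from_quat(s["orientation"]).as_matrix(); print(M.T@(np.r_[607.95,-1.2,s["tcp_pos"][2]]-s["tcp_pos"]),M[:,2])
im=c["color"][:,:,::-1]
a=cv2.resize(im[130:310,160:340],None,fx=4,fy=4,interpolation=cv2.INTER_CUBIC)
cv2.imwrite("pics/w15a.png",a[:590])
E
```

```text
t: 21.2
tcp_pos: [608.0, -1.2, 45.1]
orientation: [0.744, 0.668, 0.002, -0.001]
force: [0.5, 0.7, -0.6]
opening: 0.199
t 21.2 tcp [608.02  -1.16  45.12] q [ 0.7439  0.6683  0.0015 -0.0015] F [ 0.46  0.65 -0.63] M [-0.005 -0.018 -0.046] open 0.199
t 21.25 tcp [608.02  -1.16  45.14] q [ 0.7439  0.6683  0.0015 -0.0015] F [ 0.06 -0.11 -1.28] M [ 0.047  0.031 -0.008] open 0.202
[-0.05043177 -0.0609391  -0.00020579] [ 3.23142247e-04  4.22756689e-03 -9.99991012e-01]
```

View pics/w15a.png

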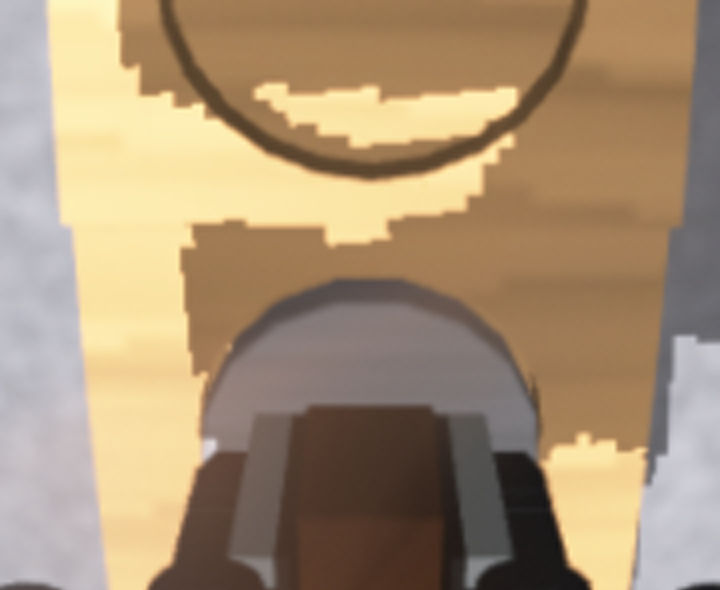

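```bash
python3 -m jog '[[0,0,0.01,0,-1],[0,0,0.01,0,-1],[0,0,0.01,0,-1],[0,0,0.008,0,-1],[0,0,0.004,0,-1],[0,0,0,0,-1],[0,0,0,0,-1],[0,0,0,0,-1],[0,0,0,0,-1],[0,0,0,0,-1]]'; python3 - <<'E'
from fit import *
s=st();c=grab("wrist","w16");s=st()
M=R.from_quat(s["orientation"]).as_matrix(); print(M.T@(np.r_[607.95,-1.2,s["tcp_pos"][2]]-s["tcp_pos"]),M[:,2])
E
```

```text
t: 22.5
tcp_pos: [608.0, -1.1, 38.4]
orientation: [0.744, 0.668, 0.002, -0.001]
force: [0.5, 0.0, -0.8]
opening: 0.2
t 22.5 tcp [608.01  -1.12  38.4 ] q [ 0.7439  0.6683  0.0015 -0.0015] F [ 0.51  0.   -0.8 ] M [ 0.054 -0.    -0.035] open 0.2
t 22.55 tcp [608.01  -1.1   38.38] q [ 0.7439  0.6683  0.0015 -0.0015] F [-0.48  0.29 -0.51] M [ 0.022 -0.027  0.017] open 0.2
[-0.1089333  -0.04807398 -0.00045723] [ 2.98555189e-04  4.25956309e-03 -9.99990883e-01]
```

Nearly on the floor; a little more until there is light contact.

```bash
python3 -m jog '[[0,0,0.004,0,-1],[0,0,0.003,0,-1],[0,0,0,0,-1],[0,0,0,0,-1],[0,0,0,0,-1],[0,0,0,0,-1],[0,0,0,0,-1],[0,0,0,0,-1],[0,0,0,0,-1],[0,0,0,0,-1]]'; python3 - <<'E'
from fit import *
s=st();c=grab("wrist","w17");s=st();c=grab("scene","s17");s=st()
im=c["color"][:,:,::-1]
cv2.imwrite("pics/s17a.png",cv2.resize(im[100:250,180:350],None,fx=4,fy=4,interpolation=cv2.INTER_CUBIC))
E
```

```text
t: 23.8
tcp_pos: [608.1, -1.1, 37.6]
orientation: [0.744, 0.668, 0.002, -0.001]
force: [-0.6, -0.3, 2.5]
opening: 0.2
t 23.8 tcp [608.1   -1.09  37.61] q [ 0.7439  0.6683  0.0016 -0.0014] F [-0.65 -0.32  2.46] M [ 0.003  0.158 -0.021] open 0.2
t 23.85 tcp [608.09  -1.1   37.63] q [ 0.7439  0.6683  0.0016 -0.0014] F [-0.45  0.46  2.15] M [-0.039  0.13  -0.042] open 0.199
t 23.9 tcp [608.1   -1.11  37.62] q [ 0.7439  0.6683  0.0016 -0.0014] F [0.16 0.08 1.82] M [-0.041  0.121 -0.034] open 0.199
```

View pics/s17a.png

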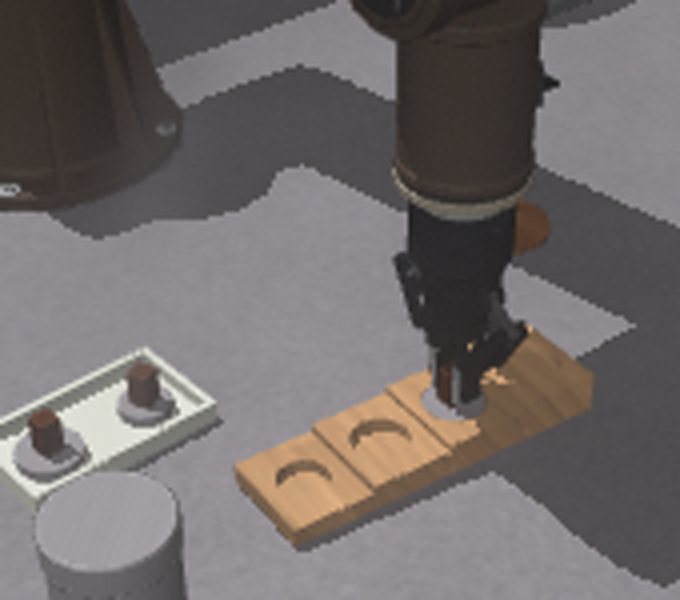

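```bash
python3 -m jog '[[0,0,0,0,-0.4],[0,0,0,0,-0.2],[0,0,0,0,0],[0,0,0,0,0],[0,0,0,0,0],[0,0,-0.03,0,0],[0,0,-0.07,0,0],[0,0,-0.1,0,0],[0,0,-0.15,0,0],[0,0,-0.15,0,0]]'; python3 - <<'E'
from fit import *
s=st();c=grab("wrist","w18");s=st()
E
```

```text
t: 25.15
tcp_pos: [607.6, -1.5, 116.4]
orientation: [0.744, 0.668, 0.001, -0.002]
force: [1.2, -0.1, -0.9]
opening: 0.497
t 25.15 tcp [607.65  -1.46 116.39] q [ 0.7439  0.6683  0.0012 -0.0017] F [ 1.25 -0.09 -0.91] M [-0.003  0.04   0.036] open 0.497
t 25.2 tcp [609.13  -1.5  119.33] q [ 7.439e-01  6.683e-01  2.500e-03 -5.000e-04] F [1.58 0.28 4.09] M [-0.048 -0.058  0.047] open 0.502
```

View pics/w18.png

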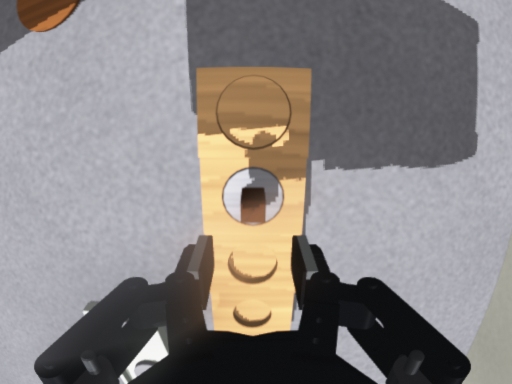

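Lid sits flush in well 3 (pixel ~253,197), filling it with no dark gap. I'll draw back farther and check again.

```bash
python3 -m jog '[[0,0,-0.12,0,0],[0,0,-0.12,0,0],[0,0,-0.12,0,0],[0,0,-0.06,0,0],[0,0,0,0,0],[0,0,0,0,0],[0,0,0,0,0],[0,0,0,0,0],[0,0,0,0,0],[0,0,0,0,0]]'; python3 - <<'E'
from fit import *
s=st();c=grab("wrist","w19");s=st()
u,v=proj(c,"wrist",[608,-1,40]).astype(int);im=c["color"][:,:,::-1]
a=cv2.resize(im[v-50:v+60,u-60:u+60],None,fx=6,fy=5,interpolation=cv2.INTER_CUBIC);cv2.imwrite("pics/w19a.png",a);
E
```

```text
t: 26.45
tcp_pos: [608.5, -1.8, 187.1]
orientation: [0.744, 0.668, 0.003, 0.0]
force: [-0.1, -0.3, -0.1]
opening: 0.503
t 26.45 tcp [608.53  -1.76 187.08] q [7.439e-01 6.683e-01 3.200e-03 2.000e-04] F [-0.08 -0.32 -0.15] M [-0.08  -0.039  0.005] open 0.503
t 26.5 tcp [608.52  -1.77 187.08] q [7.439e-01 6.683e-01 3.200e-03 2.000e-04] F [ 0.13 -0.14  0.17] M [-0.01  -0.002 -0.024] open 0.5
```

View pics/w19a.png

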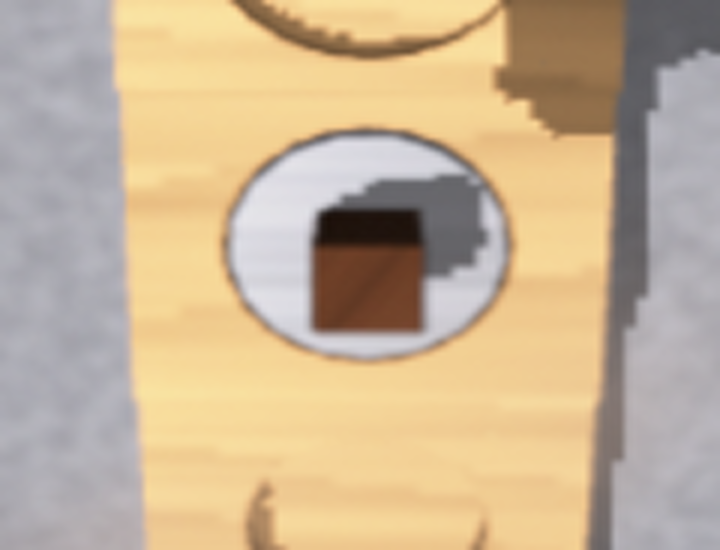

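The lid is flush, centred and upright, with only a thin even gap round it. Handing in.

```bash
python3 -c "
from plant import order
print(order.hand_in())"
```

```text
the job is handed in; nothing more can be done
None
```

The lid from the coaster is the 49 mm one. It rested on the rims of wells 1 and 2 at about 5 N each, entered well 3 with no resistance, and now sits fully down there.

- **Seating:** it touched the well floor at about 3 N. I released it there and raised the hand about 150 mm.
- **Last checks:** the final wrist picture shows the lid flush, upright and centred in well 3, with a thin even gap around it. The wrist force was about 0 and the clock read 26.5 s of the 67 s allowed.
- **Spare lids, kettle, cups and tin:** I did not go near any of them. The scene picture taken just before release shows the two spare lids still in the tray.
- **What disagreed:**
  - Closing the gripper shifted the lid about 1.7 mm on the coaster.
  - Separate camera estimates of the well centres and of the lid's centre in the hand differed by up to about 1.5 mm.
  - The move to well 2 overshot by about 5 mm while above the rim; I corrected it before touching.

No check failed.

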